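Snap the lid onto the sloped sample tub

TASK

Close the open sample tub that stands on the sloped stand: take its loose lid, tuck one short end of the lid under the fixed lip at the tub's low end, then press the high end down until the sprung catch snaps over it and the lid lies flat on the rim all round. Press gently and stop once it has snapped home, as forcing it cracks the tub. Leave the jar, the beaker, the tissue box and the metal dish where they are and let go of everything at the end.

Things in the scene. Friction and masses are not known exactly. Their poses are not given: they have to be found in the camera images.
- tub: Open white plastic tub, 150 x 110 x 50 mm, walls 4 mm, vials inside, cracks if forced (over 100 N), fixed in a metal stand, sloping 25 degrees down towards the robot. Origin: centre of its underside. x: along its length, uphill; y: across; z: square to the rim, out of the mouth. Rim at z = 50 mm. With the lid closed, the lid's origin is at z = 44 mm in this frame, x -1 to 2 mm, y within 3 mm of 0.
- tub_lip (a point): Fixed lip, 90 mm wide, at the tub's low end, hooking over the rim: this point is on its back wall's inner face at rim height (tub frame -76, 0, 50 mm; axes as the tub's). Its overhang, 4 mm thick, covers 12 mm uphill from that wall, underside 9 mm above the rim: a slot 9 mm high, 12 mm deep, open uphill. The lid's end goes in only while its other end is raised about 10 degrees.
- catch (a joint): Grey sprung catch, 30 mm wide, mid high end of the tub: displacement (m) outwards along the tub's x, 0 at rest, at most 0.0085; spring 2 N at rest, plus 0.5 N per mm. A lid end pressed down on its ramp pushes it out about 4 to 7 mm and passes; it then springs back over the lid. Pressing the lid's top about 42 mm from its middle towards the catch takes roughly 6 to 15 N.
- catch_nose (a point): Innermost point of the catch's nose, on its flat underside (at rest: tub frame 69.5, 0, 55.5 mm; axes as the tub's). The nose is 3 mm thick; above it a ramp leans out to x = 77 mm at z = 70 mm, the top of the catch, where an end raised about 6 degrees comes to rest before it is pressed. Below the nose the catch's inner face is at x = 77 mm.
- lid: Loose white lid, 130 g, same both ways round, right side up on the bench. Plate 150 x 108 x 4 mm; under it a frame 124 x 96 x 6 mm that enters the mouth with 3 mm to spare at the sides; on top, mid, a solid grey bar grip 12 (x) x 60 (y) x 30 mm tall. Origin: centre of the frame's underside. x along the 150 mm, y across, z up. Plate z = 6 to 10 mm, grip z = 10 to 40 mm.
- jar: Bystander: closed brown glass jar with a black cap, 64 mm across, 95 mm tall; origin at the centre of its underside.
- beaker: Bystander: open glass beaker, 66 mm across, 85 mm tall; origin at the centre of its underside.
- tissues: Bystander: cardboard tissue box 120 x 120 x 70 mm, a tissue standing up to 115 mm; origin at the centre of its underside.
- dish: Bystander: shallow round aluminium dish, 100 mm across, 18 mm high; origin at the centre of its underside.
Things that resemble listed ones, but are neither listed nor needed, are in the scene too. There is more than one size of the lid; the job needs the largest.

How it is judged:
By the outcome, as a careful person would: the job done as asked, in the order asked, and still so for the second after the job is handed in, with the robot touching nothing.
It also fails if it takes over 51 s, if anything falls off the work surface, if the arm or the gripper's body presses on something with over 40 N, if the wrist force passes 120 N, or if a joint passes its speed limit or range.

ROBOT

A 6-joint arm with a two-finger parallel gripper is mounted at the origin on the work surface. World frame = base frame: x ahead of the robot, y to its left, z up, the work surface at z = 0. Lengths are in m, angles in rad, forces in N, time in s.
With the tool pointing down it reaches from about 0.425 to 0.925 m from the base axis. Payload 12.5 kg.
Tool frame: the origin (TCP) lies at the very end of the fingers, on their centre line; the grasp point (between the pads) lies 19 mm behind it; z points along the fingers, y is the line along which they close (so a half turn about z gives the same grasp; the last joint's range is limited). The gripper opens to 85 mm and grips with 20 to 120 N. Pads are 22 mm wide; open, the fingers measure 114 mm over their backs; the gripper's body (76 mm by 85 mm) begins 54 mm behind the grasp point. The pads swing forward as they close: fully open they stand 13 mm farther back than shut.
Start: joints at [-1.36, 0.491, 1.559, -0, 1.092, -0.106], TCP at [0.195, -0.594, 0.231] pointing down, gripper open.
Joint ranges: [-3.1, 3.1], [-0.84, 2.19], [0.05, 2.79], [-1.13, 4.28], [0.06, 2.93], [-2.69, 2.69]. Speed limits (rad/s): [2.22, 2.22, 2.79, 3.14, 3.14, 3.14].

INTERFACE

Orientations are given as a unit quaternion [x, y, z, w].
In Python, from plant import manip gives the robot as it stands. The module is installed in compiled form; this text tells all that it offers.
- The arm moves only by the tool drive_tool, never from a script. Its argument "moves" is a list of rows, each an object of numbers: "dx", "dy", "dz": the shift along the tool's x, y, z in mm; "twist": the turn about the tool's z in degrees; "fingers": the finger opening in mm, from 0 to 85.4. In form: [{"dx": .., "dy": .., "dz": .., "twist": .., "fingers": ..}, ...]. A call has exactly 5 rows; each row shifts and turns the commanded pose from where the row before left it, along the tool's axes as they then stand; what a row does not reach is not made up. A row lasts 1/12 s, in which the tool goes at most 41.7 mm and 7.16 degrees, less where a joint would pass 70% of its speed; a pose out of reach is approached as far as the arm can. A call with a gripper value outside its range is refused whole. The fingers move at their own pace and stop on an object; the grip force is fixed at half the most. Time passes only in rows, so rows that do not move let the fingers close, or fill a call up. It gives the time, the measured TCP pose, the force, the opening and the grip force at its end, in the units of the state.
- manip.observe(): the state, without advancing time (a new reading comes with each control period).
- manip.read_camera(name): name is "side" or "top" or "wrist"; returns the picture (384x512x3 uint8, red, green, blue); there is no depth.
- manip.camera_model(name): a dict with "camera_matrix" (3x3 intrinsics, pixels), "R" (3x3) and "t" (3): a world point X has camera coordinates R X + t. Camera axes: x right, y down, z forward; pixel columns grow to the right and rows downward; lengths in m; the calibration is good to about 2 mm. A picture is of the moment at which its call begins: read the wrist's pose just before it. camera_model takes no time and is no camera call; for the wrist camera it gives the pose at the moment of the call.
- manip.finish_job(): hands the job in; it is judged then, once.
Trained networks look in the newest picture that a camera, given by its name, has taken for a name from the list of things; names that differ only in an ending like _2 or _b are one class to them, and where a whole thing is asked for, a point or a joint stands for the part that bears it (a point fixed in the world has none). Each returns a list of dicts, best first, with "score" (0 to 1); they miss things now and then, are a little off and sometimes report something else, mostly with a low value. They report only what shows in the picture. A call takes as long as a camera call. They do not tell look-alikes from the thing itself.
- manip.cut_out(label, camera): "region" (384x512 bool, what is visible of it) and "position" ([column, row] in pixels, amid what is visible of it).
The state is a dict: "t": time; "joints": joint angles; "dq": joint speeds; "effort": joint torques, N m; "tool_pos": TCP position; "tool_rot": TCP orientation; "force": force on the tool from outside, world axes, zero at the start; "torque": the same for the moment, N m; "opening": finger opening in m; "finger_force": force on a finger pad.
Only numpy, scipy, OpenCV 4.12 (cv2) and the standard library are available. Lean on these libraries where they do the work, as an engineer would, in place of code of your own. Each camera call takes 0.05 s, during which the arm holds its last target. There are 200 camera calls.

## Working session

There is one attempt and no reset: what is moved stays moved. The work goes in short steps, Python scripts to look and compute and a tool call to move; the robot and the scene stay as the last step left them, time stands still between calls to the robot, and variables do not carry over. Pictures are saved under pics/ and viewed, at most 10 in all, crops included, and the job is handed in when it is done.

Besides the shell and the picture viewer there is one more tool, called by a JSON object that holds its "fn" and its "kwargs", one argument or row to a line. drive_tool: Moves the arm, as the interface text tells. Its arguments: {"type":"object","properties":{"moves":{"type":"array"}},"required":["moves"]}

```bash
mkdir -p pics
python3 - <<'E'
from plant import manip
import cv2,numpy as np
ims=[]
for c in ("top","side"):
    im=manip.read_camera(c); cv2.imwrite(f"pics/{c}0.png",im[:,:,::-1])
    m=manip.camera_model(c); print(c,np.round(m["camera_matrix"],1).tolist(),np.round(m["R"],3).tolist(),np.round(m["t"],3).tolist())
    for l in ("lid","tub","catch","jar","beaker","tissues","dish"):
        for d in manip.cut_out(l,c)[:4]:
            r=d["region"]; ys,xs=np.nonzero(r)
            print(c,l,round(d["score"],2),np.round(d["position"],1),r.sum(),(xs.min(),xs.max(),ys.min(),ys.max()) if len(xs) else "")
s=manip.observe();print(s["t"],s["tool_pos"],s["tool_rot"],s["opening"])
E
```

```text
top [[450.1, 0.0, 248.7], [0.0, 450.1, 194.7], [0.0, 0.0, 1.0]] [[0.015, -1.0, 0.012], [-0.988, -0.017, -0.151], [0.151, -0.01, -0.989]] [-0.014, 0.585, 1.327]
top lid 0.98 [296.1 269.4] 970 (np.int64(281), np.int64(311), np.int64(252), np.int64(291))
top lid 0.89 [341.8 140.9] 920 (np.int64(324), np.int64(365), np.int64(125), np.int64(161))
top lid 0.56 [294.6 206.8] 1674 (np.int64(272), np.int64(316), np.int64(179), np.int64(232))
top tub 0.86 [193.2 213.8] 2215 (np.int64(175), np.int64(218), np.int64(181), np.int64(244))
top tub 0.42 [294.4 205.2] 1651 (np.int64(272), np.int64(317), np.int64(179), np.int64(232))
top catch 0.55 [196.7 191.9] 90 (np.int64(193), np.int64(205), np.int64(186), np.int64(194))
top jar 0.94 [181.2 130.8] 450 (np.int64(168), np.int64(190), np.int64(120), np.int64(146))
top jar 0.27 [198.6 213.5] 2218 (np.int64(175), np.int64(219), np.int64(181), np.int64(244))
top beaker 0.94 [105.2 203.1] 489 (np.int64(94), np.int64(121), np.int64(190), np.int64(212))
top tissues 0.77 [381.9 199.4] 1768 (np.int64(356), np.int64(409), np.int64(176), np.int64(223))
top dish
[... 616 characters left out ...]
63))
side tub 0.72 [275.5 238.4] 2254 (np.int64(243), np.int64(305), np.int64(213), np.int64(267))
side jar 0.73 [184.7 259.8] 703 (np.int64(175), np.int64(199), np.int64(240), np.int64(276))
side jar 0.61 [200.9 206.7] 512 (np.int64(187), np.int64(215), np.int64(196), np.int64(217))
side beaker 0.81 [258.1 321.9] 741 (np.int64(246), np.int64(271), np.int64(306), np.int64(342))
side tissues 0.85 [267.6 126.2] 1173 (np.int64(246), np.int64(283), np.int64(109), np.int64(147))
side dish 0.77 [196.  207.2] 520 (np.int64(186), np.int64(215), np.int64(196), np.int64(217))
0.8 [ 0.19472484 -0.59389208  0.2313371 ] [ 9.87477721e-01  1.57758516e-01 -1.06861259e-05  4.02891002e-05] 0.08549860002674411
```

Run:
```python
import cv2,numpy as np
a=cv2.imread("pics/top0.png")[100:310,80:430];b=cv2.imread("pics/side0.png")[90:360,160:360]
a=cv2.resize(a,None,fx=1.5,fy=1.5,interpolation=cv2.INTER_CUBIC);b=cv2.resize(b,None,fx=1.3,fy=1.3,interpolation=cv2.INTER_CUBIC)
o=np.zeros((360,800,3),np.uint8);o[:a.shape[0],:a.shape[1]]=a;o[:b.shape[0],530:530+b.shape[1]]=b
cv2.imwrite("pics/c0.png",o)
```

```text
(no output)
```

View pics/c0.png

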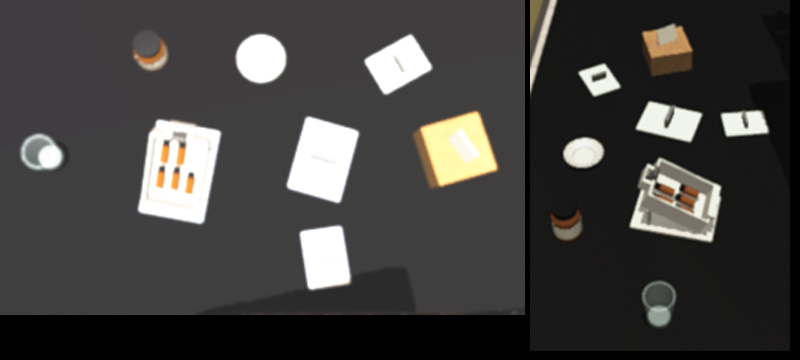

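```bash
cat > h.py <<'E'
from plant import manip
import numpy as np,cv2
from scipy.spatial.transform import Rotation as Ro
def ray(m,px,z):
    K,R,t=[np.array(m[k]) for k in("camera_matrix","R","t")]
    px=np.atleast_2d(px).astype(float); d=(R.T@np.linalg.inv(K)@np.c_[px,np.ones(len(px))].T).T
    c=-R.T@t; return c+d*((z-c[2])/d[:,2])[:,None]
def proj(m,X):
    K,R,t=[np.array(m[k]) for k in("camera_matrix","R","t")]
    p=(K@(R@np.atleast_2d(X).T+t[:,None])).T; return p[:,:2]/p[:,2:]
def rect(m,reg,z):
    c,_=cv2.findContours(reg.astype(np.uint8),0,2); c=max(c,key=cv2.contourArea)[:,0]
    return cv2.minAreaRect((ray(m,c,z)[:,:2]*1000).astype(np.float32))
E
python3 - <<'E'
from h import *
for c in("top","side"):
    m=manip.camera_model(c)
    for d in manip.cut_out("lid",c)[:3]: print(c,d["position"],rect(m,d["region"],.01))
m=manip.camera_model("top")
for d in manip.cut_out("tub","top")[:1]: print("tub",rect(m,d["region"],.1))
print(ray(m,[[196.7,191.9]],.12))
w=manip.camera_model("wrist");s=manip.observe();print(s["t"],"wrist cam pos",-w["R"].T@w["t"],"R",np.round(w["R"],3).tolist(),"K",w["camera_matrix"][0])
print(Ro.from_quat(s["tool_rot"]).as_matrix().round(3))
E
```

```text
top [296.1, 269.4] ((357.7787780761719, -153.61227416992188), (112.27777862548828, 81.00526428222656), 9.82184886932373)
top [341.8, 140.9] ((763.5130615234375, -307.4225769042969), (84.98699951171875, 117.2261734008789), 27.943843841552734)
top [294.6, 206.8] ((558.873779296875, -148.26678466796875), (109.94316101074219, 151.1279754638672), 75.45490264892578)
side [262.5, 180.9] ((556.3355102539062, -151.74444580078125), (117.64630126953125, 149.91567993164062), 74.79773712158203)
side [322.5, 183.4] ((355.5525817871094, -155.7241973876953), (113.736328125, 86.44615936279297), 9.254191398620605)
side [212.0, 149.6] ((763.9034423828125, -309.7853698730469), (85.00736999511719, 118.41506958007812), 29.93436622619629)
tub ((523.916748046875, 146.8682861328125), (114.07328033447266, 179.82534790039062), 83.39334106445312)
[[0.57906004 0.14551657 0.12      ]]
0.95 wrist cam pos [ 0.27088893 -0.56760091  0.37476344] R [[0.312, -0.95, 0.0], [-0.903, -0.296, 0.313], [-0.297, -0.098, -0.95]] K [280.06532968   0.         258.35861307]
[[ 0.95   0.312  0.   ]
 [ 0.312 -0.95  -0.   ]
 [ 0.     0.    -1.   ]]
```

The candidates for the lid in the top view are the white plates at (295,207), about 151x110 mm, (296,269), about 112x81 mm, and (342,141), about 117x85 mm. The round white dish at (253,136) also looks similar. I choose (295,207) because it is the largest and matches 150x108 mm. The tub is at (193,214), with its catch at the far end. I'll move between the lid and the tub for a wrist view of both.

{"fn": "drive_tool", "kwargs": {
  "moves": [
    {"dx": 25.7,"dy": -22.8,"dz": -2,"twist": 0,"fingers": 85},
    {"dx": 25.7,"dy": -22.8,"dz": -2,"twist": 0,"fingers": 85},
    {"dx": 25.7,"dy": -22.8,"dz": -2,"twist": 0,"fingers": 85},
    {"dx": 25.7,"dy": -22.8,"dz": -2,"twist": 0,"fingers": 85},
    {"dx": 25.7,"dy": -22.8,"dz": -2,"twist": 0,"fingers": 85}
  ]
}}

```text
t: 1.37
tool_pos: [0.2818, -0.4441, 0.2415]
tool_rot: [0.988, 0.158, 0.0, 0.0]
force: [0.4, -0.4, 0.8]
opening: 0.0848
finger_force: 0.0
```

{"fn": "drive_tool", "kwargs": {
  "moves": [
    {"dx": 25.7,"dy": -22.8,"dz": -2,"twist": 0,"fingers": 85},
    {"dx": 25.7,"dy": -22.8,"dz": -2,"twist": 0,"fingers": 85},
    {"dx": 25.7,"dy": -22.8,"dz": -2,"twist": 0,"fingers": 85},
    {"dx": 25.7,"dy": -22.8,"dz": -2,"twist": 0,"fingers": 85},
    {"dx": 25.7,"dy": -22.8,"dz": -2,"twist": 0,"fingers": 85}
  ]
}}

```text
t: 1.78
tool_pos: [0.3684, -0.2957, 0.2516]
tool_rot: [0.988, 0.158, 0.0, 0.0]
force: [0.8, -1.2, -0.2]
opening: 0.0853
finger_force: 0.0
```

{"fn": "drive_tool", "kwargs": {
  "moves": [
    {"dx": 25.7,"dy": -22.8,"dz": -2,"twist": 0,"fingers": 85},
    {"dx": 25.7,"dy": -22.8,"dz": -2,"twist": 0,"fingers": 85},
    {"dx": 25.7,"dy": -22.8,"dz": -2,"twist": 0,"fingers": 85},
    {"dx": 25.7,"dy": -22.8,"dz": -2,"twist": 0,"fingers": 85},
    {"dx": 25.7,"dy": -22.8,"dz": -2,"twist": 0,"fingers": 85}
  ]
}}

```text
t: 2.2
tool_pos: [0.4551, -0.1472, 0.2616]
tool_rot: [0.987, 0.158, 0.0, 0.0]
force: [-0.9, -0.0, 0.3]
opening: 0.0849
finger_force: 0.0
```

{"fn": "drive_tool", "kwargs": {
  "moves": [
    {"dx": 25.7,"dy": -22.8,"dz": -2,"twist": 0,"fingers": 85},
    {"dx": 25.7,"dy": -22.8,"dz": -2,"twist": 0,"fingers": 85},
    {"dx": 25.7,"dy": -22.8,"dz": -2,"twist": 0,"fingers": 85},
    {"dx": 25.7,"dy": -22.8,"dz": -2,"twist": 0,"fingers": 85},
    {"dx": 25.7,"dy": -22.8,"dz": -2,"twist": 0,"fingers": 85}
  ]
}}

```text
t: 2.62
tool_pos: [0.5417, 0.0012, 0.2716]
tool_rot: [0.987, 0.158, 0.0, 0.0]
force: [1.0, -1.7, 0.1]
opening: 0.085
finger_force: 0.0
```

{"fn": "drive_tool", "kwargs": {
  "moves": [
    {"dx": 0,"dy": 0,"dz": 0,"twist": 6.7,"fingers": 85},
    {"dx": 0,"dy": 0,"dz": 0,"twist": 6.7,"fingers": 85},
    {"dx": 0,"dy": 0,"dz": 0,"twist": 6.7,"fingers": 85},
    {"dx": 0,"dy": 0,"dz": 0,"twist": 6.7,"fingers": 85},
    {"dx": 0,"dy": 0,"dz": 0,"twist": 6.6,"fingers": 85}
  ]
}}

```text
t: 3.03
tool_pos: [0.5411, -0.0003, 0.2713]
tool_rot: [0.991, -0.135, 0.0, 0.0]
force: [-0.4, 0.4, 0.5]
opening: 0.0848
finger_force: 0.0
```

Run:
```python
from h import *
s=manip.observe();m=manip.camera_model("wrist");im=manip.read_camera("wrist")
np.savez("w1.npz",im=im,**{k:np.array(m[k]) for k in("camera_matrix","R","t")})
print(s["t"],s["tool_pos"],Ro.from_quat(s["tool_rot"]).as_matrix().round(3)[:,0],s["dq"].round(3) if hasattr(s["dq"],"round") else s["dq"])
for d in manip.cut_out("lid","wrist")[:3]: print(d["score"],d["position"],rect(m,d["region"],.01))
for l in("tub","catch","tub_lip","jar"):
  for d in manip.cut_out(l,"wrist")[:2]: print(l,d["score"],d["position"])
cv2.imwrite("pics/w1.png",cv2.resize(im[:,:,::-1],None,fx=1.5,fy=1.5,interpolation=cv2.INTER_CUBIC))
```

```text
3.0333 [ 5.41107221e-01 -3.07704175e-04  2.71290634e-01] [ 0.963 -0.268  0.   ] [-4.000e-03 -1.000e-03  2.000e-03  1.000e-03 -3.000e-03  1.369e+00]
0.77 [364.1, 109.2] ((557.0263671875, -148.36849975585938), (111.41397094726562, 151.41737365722656), 74.44071960449219)
0.56 [382.6, 236.5] ((357.53778076171875, -153.318115234375), (114.6258773803711, 79.92317962646484), 9.721179008483887)
tub 0.56 [148.9, 197.0]
catch 0.87 [127.5, 172.3]
tub_lip 0.65 [144.6, 197.8]
jar 0.9 [38.1, 25.9]
```

View pics/w1.png

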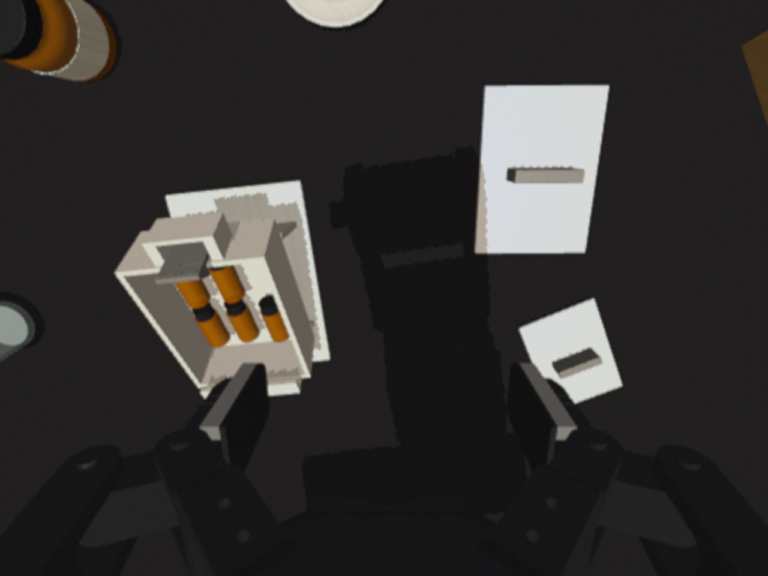

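The large lid's outline runs from (484,85) to (608,252) in the scaled picture, with its bar at (545,175). The tub's rim corners are near (117,271), (277,222), (310,377) and (205,398), and the grey catch is at (185,262). The arm is settled now, so I'll take a sharper pair of views to fit the tub.

Run:
```python
from h import *
m=manip.camera_model("wrist");im=manip.read_camera("wrist")
np.savez("w2.npz",im=im,**{k:np.array(m[k]) for k in("camera_matrix","R","t")})
for d in manip.cut_out("lid","wrist")[:1]: print(d["score"],d["position"],rect(m,d["region"],.01))
a=cv2.resize(im[115:275,70:225,::-1],None,fx=3.5,fy=3.5,interpolation=cv2.INTER_CUBIC)
t=cv2.imread("pics/top0.png")[175:250,165:225];t=cv2.resize(t,None,fx=4,fy=4,interpolation=cv2.INTER_CUBIC)
t2=cv2.imread("pics/side0.png")[205:270,238:310];t2=cv2.resize(t2,None,fx=3.4,fy=3.4,interpolation=cv2.INTER_CUBIC)
o=np.zeros((560,800,3),np.uint8);o[:,:542]=a[:560,:542];o[:300,550:790]=t;o[310:310+t2.shape[0],550:550+t2.shape[1]]=t2
cv2.imwrite("pics/c2.png",o)
```

```text
0.95 [363.2, 110.1] ((556.7808837890625, -148.3077392578125), (111.9346694946289, 151.47511291503906), 74.5367431640625)
```

View pics/c2.png

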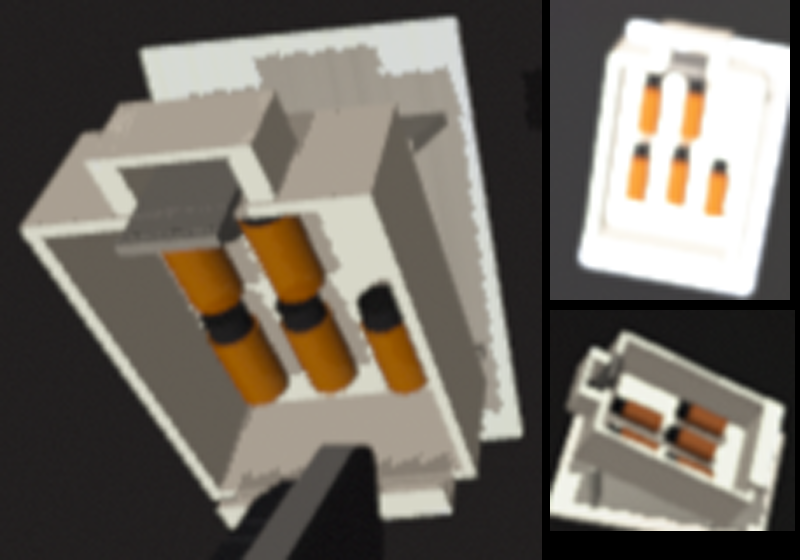

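The crop shows the rim corners at HL (22,232), HR (376,193), LR (475,475) and LL (217,499), with the nose edge running (117,251)-(220,242). In the side view, the far rim corners are at (622,335) and (783,403).

```bash
cat > fit.py <<'E'
from h import *
from scipy.optimize import least_squares
def T(p,X): return np.array(p[:3])+Ro.from_euler("ZY",[p[3],-np.radians(25)]).apply(np.atleast_2d(X)/1000.)
if __name__=="__main__":
    w=dict(np.load("w2.npz"));sd=manip.camera_model("side")
    Xw=np.array([[75,55,50],[75,-55,50],[-75,-55,50],[-75,55,50],[69.5,15,55.5],[69.5,-15,55.5]])
    uw=np.array([[22,232],[376,193],[475,475],[217,499],[117,251],[220,242]])/3.5+[70,115]
    Xs=np.array([[75,-55,50],[-75,-55,50]]);us=(np.array([[622,335],[783,403]])-[550,310])/3.4+[238,205]
    f=lambda p:np.r_[proj(w,T(p,Xw))-uw,proj(sd,T(p,Xs))-us].ravel()
    r=least_squares(f,[.52,.147,.05,-.12],loss="soft_l1")
    print(r.x,np.degrees(r.x[3]));print(f(r.x).reshape(-1,2).round(1).tolist())
    r2=least_squares(lambda p:f(p)[:12],r.x);print("wrist only",r2.x,f(r2.x).round(1)[-4:])
    print("low pt",T(r.x,[-75,0,0]),"catch top",T(r.x,[77,0,70]),"lip",T(r.x,[-76,0,50]))
    np.save("tub.npy",r.x)
    tp=manip.camera_model("top");print(proj(tp,T(r.x,Xw)).round(1).tolist())
E
python3 fit.py
```

```text
[ 0.53018227  0.14925756  0.04426907 -0.14938998] -8.559415374864297
[[-1.1, 1.1], [-3.5, 1.2], [0.2, 0.0], [-0.4, 0.7], [8.0, -1.3], [5.5, -1.7], [0.1, -0.1], [-3.3, 0.5]]
wrist only [ 0.53149696  0.14883649  0.04818556 -0.14371498] [-0.5 -1.1 -3.7 -0.6]
low pt [[0.46296626 0.15937433 0.0125727 ]] catch top [[0.56993691 0.14327403 0.14025222]] lip [[0.44117449 0.16265424 0.05746547]]
[[178.9, 189.6], [216.6, 195.9], [209.9, 243.8], [173.3, 237.7], [192.0, 194.2], [202.4, 195.9]]
```

```bash
cat >> fit.py <<'E'
    Xw=np.array([[75,55,50],[75,-55,50],[-75,-55,50],[-75,55,50],[69.5,15,58.5],[69.5,-15,58.5]],float)
    uw=np.array([[22,232],[372,195],[475,475],[217,499],[117,251],[220,242]])/3.5+[70,115]
    Xs,us=Xs[:1],us[:1]
    for n in("wrist","both"):
        g=(lambda p:f(p)[:12]) if n=="wrist" else f
        r=least_squares(g,r.x,loss="soft_l1");print(n,r.x,np.degrees(r.x[3]),f(r.x).reshape(-1,2).round(1).tolist())
    np.save("tub.npy",r.x)
    im=cv2.resize(w["im"][115:275,70:225,::-1],None,fx=3.5,fy=3.5,interpolation=cv2.INTER_CUBIC).copy()
    q=lambda c,o,s,X:((proj(c,T(r.x,X))-o)*s).astype(int)
    t=cv2.resize(cv2.imread("pics/side0.png")[205:270,238:310],None,fx=3.4,fy=3.4,interpolation=cv2.INTER_CUBIC)
    for L in([[75,55,50],[75,-55,50],[-75,-55,50],[-75,55,50]],[[71,51,50],[71,-51,50],[-71,-51,50],[-71,51,50]],[[71,51,4],[71,-51,4],[-71,-51,4],[-71,51,4]],[[77,15,70],[77,-15,70],[69.5,-15,58.5],[69.5,15,58.5]],[[-76,45,63],[-76,-45,63],[-64,-45,63],[-64,45,63]]):
        cv2.polylines(im,[q(w,[70,115],3.5,L)],True,(0,0,255),1);cv2.polylines(t,[q(sd,[238,205],3.4,L)],True,(0,0,255),1)
    o=np.zeros((560,800,3),np.uint8);o[:,:542]=im[:560,:542];o[:221,550:794]=t[:221,:244];cv2.imwrite("pics/f.png",o)
E
python3 fit.py|tail -2
```

```text
wrist [ 0.5309133   0.148843    0.04466261 -0.15222812] -8.722028664858948 [[-1.2, 0.3], [-2.2, 0.1], [0.1, -0.2], [-0.6, 0.3], [7.0, -0.0], [4.8, -0.4], [-0.1, -0.3]]
both [ 0.53077825  0.14915544  0.04409486 -0.15181653] -8.698446682222134 [[-1.1, 0.4], [-2.3, 0.1], [0.0, -0.3], [-0.6, 0.2], [7.1, -0.0], [4.8, -0.4], [-0.1, -0.1]]
```

View pics/f.png

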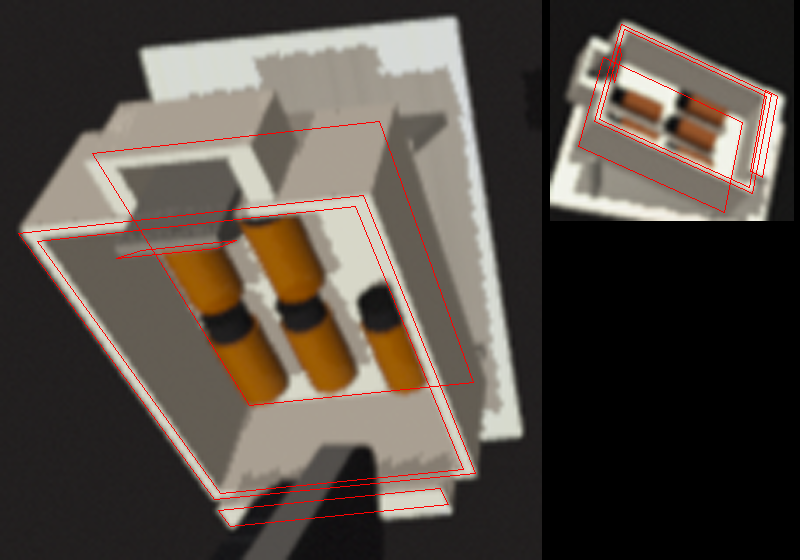

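The fit overlays the tub well. The pose is about (0.531, 0.149, 0.044) with yaw -8.7°. The tool can't be tilted by a move, so I'll hold the bar by its 60 mm ends. The lid can then pivot about that axis against the catch top.

{"fn": "drive_tool", "kwargs": {
  "moves": [
    {"dx": 11,"dy": 27.7,"dz": 20,"twist": 0,"fingers": 85},
    {"dx": 11,"dy": 27.7,"dz": 20,"twist": 0,"fingers": 85},
    {"dx": 11,"dy": 27.7,"dz": 20,"twist": 0,"fingers": 85},
    {"dx": 11,"dy": 27.7,"dz": 20,"twist": 0,"fingers": 85},
    {"dx": 11,"dy": 27.7,"dz": 20,"twist": 0,"fingers": 85}
  ]
}}

```text
t: 3.85
tool_pos: [0.5577, -0.15, 0.1705]
tool_rot: [0.991, -0.132, 0.0, 0.0]
force: [0.4, 0.6, 0.2]
opening: 0.0848
finger_force: 0.0
```

{"fn": "drive_tool", "kwargs": {
  "moves": [
    {"dx": 0,"dy": 0,"dz": 25,"twist": 0,"fingers": 85},
    {"dx": 0,"dy": 0,"dz": 25,"twist": 0,"fingers": 85},
    {"dx": 0,"dy": 0,"dz": 25,"twist": 0,"fingers": 85},
    {"dx": 0,"dy": 0,"dz": 25,"twist": 0,"fingers": 85},
    {"dx": 0,"dy": 0,"dz": 0,"twist": 0,"fingers": 85}
  ]
}}

```text
t: 4.27
tool_pos: [0.5559, -0.1481, 0.0673]
tool_rot: [0.991, -0.132, -0.003, -0.001]
force: [-0.8, 0.8, -0.4]
opening: 0.0847
finger_force: 0.0
```

Run:
```python
from h import *
s=manip.observe();m=manip.camera_model("wrist");im=manip.read_camera("wrist")
R=Ro.from_quat(s["tool_rot"]).as_matrix();print(s["t"],s["tool_pos"],np.degrees(np.arctan2(R[1,0],R[0,0])))
bar=[[x,y,.04] for x,y in((.557,-.148),)]
print("bar px",proj(m,bar))
cv2.imwrite("pics/w3.png",im[:,:,::-1])
t=np.load("tub.npy")
from fit import T
print("catchtop",T(t,[77,0,70]),"rimlow",T(t,[-75,0,50]),"tub axes",Ro.from_euler("ZY",[t[3],-np.radians(25)]).as_matrix().round(3).tolist())
```

```text
4.2667 [ 0.55590426 -0.14808031  0.06730946] -15.201059922901191
bar px [[259.55012567 220.89157579]]
catchtop [[0.57051826 0.14307547 0.14007802]] rimlow [[0.44269913 0.162631   0.05771388]] tub axes [[0.896, 0.151, -0.418], [-0.137, 0.988, 0.064], [0.423, 0.0, 0.906]]
```

View pics/w3.png

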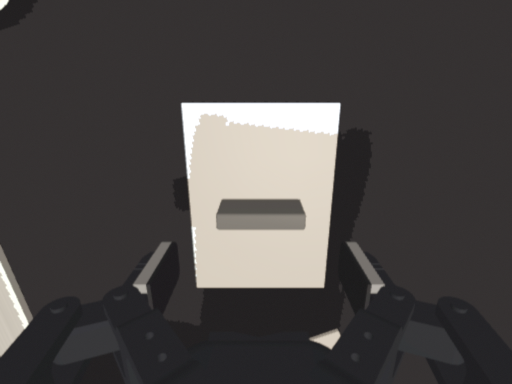

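The bar's top face, rows 212-228 and centred at (261,221), is where I predicted it, between the open fingers. I'll go down to it.

{"fn": "drive_tool", "kwargs": {
  "moves": [
    {"dx": 0,"dy": 0,"dz": 18,"twist": 0,"fingers": 85},
    {"dx": 0,"dy": 0,"dz": 18,"twist": 0,"fingers": 85},
    {"dx": 0,"dy": 0,"dz": 10,"twist": 0,"fingers": 85},
    {"dx": 0,"dy": 0,"dz": 0,"twist": 0,"fingers": 85},
    {"dx": 0,"dy": 0,"dz": 0,"twist": 0,"fingers": 85}
  ]
}}

```text
t: 4.73
tool_pos: [0.5581, -0.1487, 0.0262]
tool_rot: [0.991, -0.132, 0.0, 0.0]
force: [-0.5, -0.3, -0.4]
opening: 0.0851
finger_force: 0.0
```

{"fn": "drive_tool", "kwargs": {
  "moves": [
    {"dx": -1,"dy": 0,"dz": 7,"twist": 0,"fingers": 62},
    {"dx": 0,"dy": 0,"dz": 0,"twist": 0,"fingers": 55},
    {"dx": 0,"dy": 0,"dz": 0,"twist": 0,"fingers": 50},
    {"dx": 0,"dy": 0,"dz": 0,"twist": 0,"fingers": 50},
    {"dx": 0,"dy": 0,"dz": 0,"twist": 0,"fingers": 50}
  ]
}}

```text
t: 5.15
tool_pos: [0.5569, -0.1484, 0.019]
tool_rot: [0.991, -0.133, 0.0, 0.0]
force: [-2.8, 1.2, 5.6]
opening: 0.0583
finger_force: 64.8
```

{"fn": "drive_tool", "kwargs": {
  "moves": [
    {"dx": 0,"dy": 0,"dz": -10,"twist": 0,"fingers": 50},
    {"dx": 0,"dy": 0,"dz": -20,"twist": 0,"fingers": 50},
    {"dx": 0,"dy": 0,"dz": -30,"twist": 0,"fingers": 50},
    {"dx": 0,"dy": 0,"dz": -30,"twist": 0,"fingers": 50},
    {"dx": 0,"dy": 0,"dz": -30,"twist": 0,"fingers": 50}
  ]
}}

```text
t: 5.57
tool_pos: [0.5565, -0.1482, 0.1403]
tool_rot: [0.991, -0.133, -0.0, 0.0]
force: [0.2, -0.8, -0.6]
opening: 0.0586
finger_force: 64.4
```

{"fn": "drive_tool", "kwargs": {
  "moves": [
    {"dx": -13.2,"dy": -27.7,"dz": -14,"twist": 0,"fingers": 50},
    {"dx": -13.2,"dy": -27.7,"dz": -14,"twist": 0,"fingers": 50},
    {"dx": -13.2,"dy": -27.7,"dz": -14,"twist": 0,"fingers": 50},
    {"dx": -13.2,"dy": -27.7,"dz": -14,"twist": 0,"fingers": 50},
    {"dx": -13.2,"dy": -27.7,"dz": -14,"twist": 0,"fingers": 50}
  ]
}}

```text
t: 5.98
tool_pos: [0.5289, 0.004, 0.2098]
tool_rot: [0.991, -0.133, 0.0, 0.0]
force: [1.0, -0.2, -0.4]
opening: 0.0589
finger_force: 64.5
```

{"fn": "drive_tool", "kwargs": {
  "moves": [
    {"dx": -13.2,"dy": -27.7,"dz": 0,"twist": 0,"fingers": 50},
    {"dx": -13.2,"dy": -27.7,"dz": 0,"twist": 0,"fingers": 50},
    {"dx": -13.2,"dy": -27.7,"dz": 0,"twist": 0,"fingers": 50},
    {"dx": -13.2,"dy": -27.7,"dz": 0,"twist": 0,"fingers": 50},
    {"dx": -13.2,"dy": -27.7,"dz": 0,"twist": -6.5,"fingers": 50}
  ]
}}

```text
t: 6.4
tool_pos: [0.5017, 0.1551, 0.2091]
tool_rot: [0.997, -0.077, 0.0, -0.0]
force: [0.6, -0.3, -0.8]
opening: 0.058
finger_force: 64.4
```

Run:
```python
from h import *
import time
ims=[]
im=manip.read_camera("wrist")
s=manip.observe();R=Ro.from_quat(s["tool_rot"]).as_matrix();print(s["t"],s["tool_pos"],np.degrees(np.arctan2(R[1,0],R[0,0])),s["force"],s["torque"])
sd=manip.read_camera("side")[150:290,200:340]
o=np.zeros((384,800,3),np.uint8);o[:,:400]=im[:,56:456,::-1];o[:384,404:788]=cv2.resize(sd[:,:,::-1],(384,384),interpolation=cv2.INTER_CUBIC);cv2.imwrite("pics/c4.png",o)
```

```text
6.45 [0.50069225 0.15887659 0.20914228] -7.955228779161865 [-2.84966289  2.20457318 -0.72674087] [0.11558698 0.1339118  0.02604251]
```

View pics/c4.png

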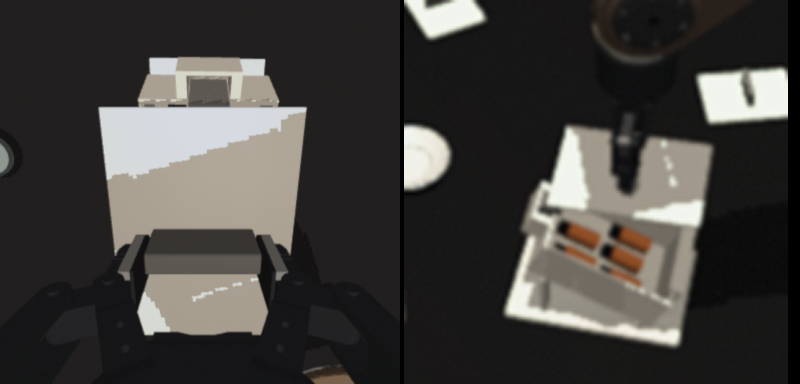

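The lid is held level. Its far edge is centred near column 203, and the catch bracket is at 208 just ahead of it. The arm was still settling when that was taken.

{"fn": "drive_tool", "kwargs": {
  "moves": [
    {"dx": 0,"dy": 0,"dz": 15,"twist": 0.7,"fingers": 50},
    {"dx": 0,"dy": 0,"dz": 15,"twist": 0,"fingers": 50},
    {"dx": 0,"dy": 0,"dz": 10,"twist": 0,"fingers": 50},
    {"dx": 0,"dy": 0,"dz": 4,"twist": 0,"fingers": 50},
    {"dx": 0,"dy": 0,"dz": 0,"twist": 0,"fingers": 50}
  ]
}}

```text
t: 6.92
tool_pos: [0.5021, 0.1532, 0.1638]
tool_rot: [0.997, -0.083, -0.001, 0.0]
force: [-0.2, 0.9, 0.4]
opening: 0.0585
finger_force: 64.5
```

```bash
cat > st.py <<'E'
from h import *
from fit import T
def st():
    s=manip.observe();R=Ro.from_quat(s["tool_rot"]).as_matrix();t=np.load("tub.npy")
    Rt=Ro.from_euler("ZY",[t[3],-np.radians(25)]).as_matrix()
    print("t",round(s["t"],2),"tcp",s["tool_pos"].round(4),"yaw",np.degrees(np.arctan2(R[1,0],R[0,0])).round(2),"tcp in tub",(1000*Rt.T@(s["tool_pos"]-t[:3])).round(1),"F",s["force"].round(1),"T",s["torque"].round(2))
    return s,t,Rt
E
python3 - <<'E'
from st import *
st()
m=manip.camera_model("wrist");im=manip.read_camera("wrist");s,t,Rt=st()
print("pred catch top",proj(m,T(t,[[77,15,70],[77,-15,70]])).round(1).tolist())
cv2.imwrite("pics/w5.png",cv2.resize(im[60:260,120:400,::-1],None,fx=2.5,fy=2.5,interpolation=cv2.INTER_CUBIC))
E
```

```text
t 6.92 tcp [0.5021 0.1532 0.1638] yaw -9.49 tcp in tub [ 24.3  -0.3 120.7] F [-0.2  0.9  0.4] T [-0.03  0.03 -0.04]
t 6.97 tcp [0.5024 0.1533 0.1644] yaw -9.49 tcp in tub [ 24.9  -0.2 121.2] F [-0.5  0.4 -0.4] T [ 0.05 -0.05  0.04]
pred catch top [[232.2, 116.7], [284.1, 116.0]]
```

View pics/w5.png

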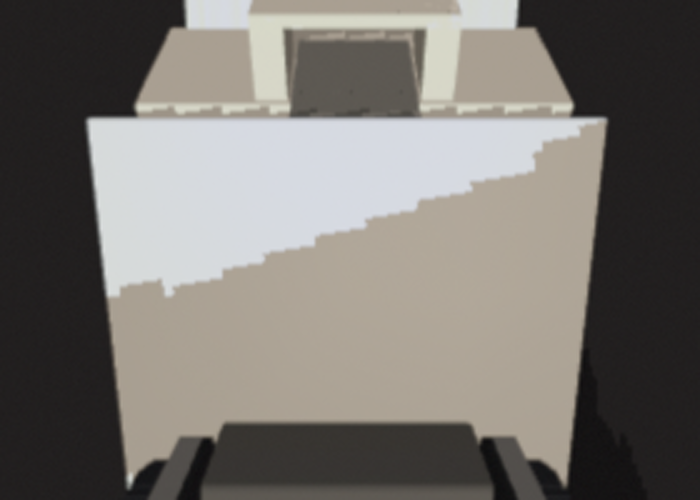

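The catch and rim are centred at column 356 and the lid at 347, so the lid has to go about 2 mm to the right. I'll also shift it 6 mm uphill so that its low end comes down clear of the lip.

{"fn": "drive_tool", "kwargs": {
  "moves": [
    {"dx": 6,"dy": 2,"dz": 2,"twist": 0,"fingers": 50},
    {"dx": 0,"dy": 0,"dz": 4,"twist": 0,"fingers": 50},
    {"dx": 0,"dy": 0,"dz": 4,"twist": 0,"fingers": 50},
    {"dx": 0,"dy": 0,"dz": 4,"twist": 0,"fingers": 50},
    {"dx": 0,"dy": 0,"dz": 0,"twist": 0,"fingers": 50}
  ]
}}

```text
t: 7.38
tool_pos: [0.5076, 0.1507, 0.15]
tool_rot: [0.997, -0.082, -0.0, 0.0]
force: [-2.8, -0.3, 7.5]
opening: 0.0583
finger_force: 65.6
```

{"fn": "drive_tool", "kwargs": {
  "moves": [
    {"dx": 0,"dy": 0,"dz": 2,"twist": 0,"fingers": 50},
    {"dx": 0,"dy": 0,"dz": 2,"twist": 0,"fingers": 50},
    {"dx": 0,"dy": 0,"dz": 2,"twist": 0,"fingers": 50},
    {"dx": 0,"dy": 0,"dz": 2,"twist": 0,"fingers": 50},
    {"dx": 0,"dy": 0,"dz": 0,"twist": 0,"fingers": 50}
  ]
}}

```text
t: 7.8
tool_pos: [0.5068, 0.1509, 0.1423]
tool_rot: [0.997, -0.082, -0.001, 0.0]
force: [-8.0, 1.3, 9.3]
opening: 0.0582
finger_force: 66.9
```

{"fn": "drive_tool", "kwargs": {
  "moves": [
    {"dx": -1,"dy": 0,"dz": 2,"twist": 0,"fingers": 50},
    {"dx": -0.5,"dy": 0,"dz": 2,"twist": 0,"fingers": 50},
    {"dx": -0.5,"dy": 0,"dz": 2,"twist": 0,"fingers": 50},
    {"dx": -0.5,"dy": 0,"dz": 2,"twist": 0,"fingers": 50},
    {"dx": 0,"dy": 0,"dz": 2,"twist": 0,"fingers": 50}
  ]
}}

```text
t: 8.22
tool_pos: [0.5044, 0.1513, 0.1324]
tool_rot: [0.997, -0.082, -0.001, 0.0]
force: [-7.5, 1.7, 8.0]
opening: 0.0582
finger_force: 67.8
```

Run:
```python
from st import *
st()
im=manip.read_camera("wrist");sd=manip.read_camera("side")[170:270,230:330]
o=np.zeros((400,800,3),np.uint8);o[:384,:400]=im[:,56:456,::-1];o[:,400:]=cv2.resize(sd[:,:,::-1],(400,400),interpolation=cv2.INTER_CUBIC);cv2.imwrite("pics/c6.png",o)
```

```text
t 8.22 tcp [0.5044 0.1513 0.1324] yaw -9.44 tcp in tub [13.4 -1.9 91.2] F [-7.5  1.7  8. ] T [0.11 0.7  0.02]
```

View pics/c6.png

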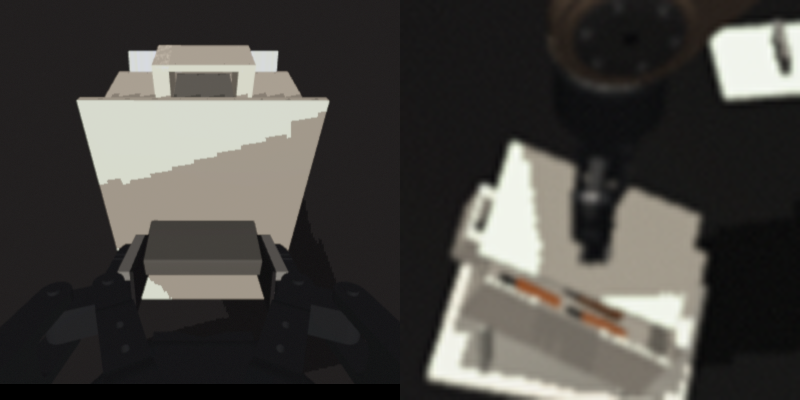

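The lid is pivoting as planned. The near edge has dropped and the far end rests on the catch, centred at column 203. I'll continue down.

{"fn": "drive_tool", "kwargs": {
  "moves": [
    {"dx": 0,"dy": 0,"dz": 2,"twist": 0,"fingers": 50},
    {"dx": 0,"dy": 0,"dz": 2,"twist": 0,"fingers": 50},
    {"dx": 0,"dy": 0,"dz": 2,"twist": 0,"fingers": 50},
    {"dx": 0,"dy": 0,"dz": 2,"twist": 0,"fingers": 50},
    {"dx": 0,"dy": 0,"dz": 2,"twist": 0,"fingers": 50}
  ]
}}

```text
t: 8.73
tool_pos: [0.5043, 0.1513, 0.1223]
tool_rot: [0.997, -0.082, -0.001, 0.0]
force: [-8.2, 1.0, 7.8]
opening: 0.0583
finger_force: 68.9
```

```bash
cat > lidfit.py <<'E'
from st import *
from scipy.optimize import least_squares
# lid pose in tub frame (x,z of origin, y, pitch rel. tub) by white-plate corners seen in wrist: far-left, far-right px given
def lidfit(im,m,t,px,X):
    Rt=Ro.from_euler("ZY",[t[3],-np.radians(25)]).as_matrix()
    W=lambda q:T(t,np.array(q[:3])+Ro.from_euler("ZY",[q[4],-q[3]]).apply(X))
    f=lambda q:np.r_[(proj(m,W(q))-px).ravel()]
    r=least_squares(f,[0,0,55,0,0.]);q=r.x;print("lid in tub x,y,z",q[:3].round(1),"raised",np.degrees(q[3]).round(1),"yaw",np.degrees(q[4]).round(1),"res",np.abs(r.fun).max().round(1))
    for n,c in(("low end bottom",[-75,0,6]),("high end bottom",[75,0,6]),("frame high",[62,0,0])):print(n,(q[:3]+Ro.from_euler("ZY",[q[4],-q[3]]).apply(c)).round(1))
    return q
E
python3 - <<'E'
from lidfit import *
s,t,Rt=st()
# tub yaw corrected about its low end
p=T(t,[-75,0,50])[0];
if t[3]>-.16:
    t[3]=np.radians(-9.5);t[:3]+=p-T(t,[-75,0,50])[0];np.save("tub.npy",t)
m=manip.camera_model("wrist");im=manip.read_camera("wrist");np.savez("w7.npz",im=im,**{k:np.array(m[k]) for k in("camera_matrix","R","t")})
st()
cv2.imwrite("pics/w7.png",cv2.resize(im[70:320,110:410,::-1],None,fx=2.4,fy=2.4,interpolation=cv2.INTER_CUBIC))
E
```

```text
t 8.73 tcp [0.5043 0.1513 0.1223] yaw -9.44 tcp in tub [ 9.1 -1.9 82.1] F [-8.2  1.   7.8] T [ 0.03  0.71 -0.02]
t 8.78 tcp [0.5042 0.1512 0.122 ] yaw -9.44 tcp in tub [ 8.8 -1.1 81.8] F [-8.   3.2  8. ] T [0.18 0.7  0.04]
```

View pics/w7.png

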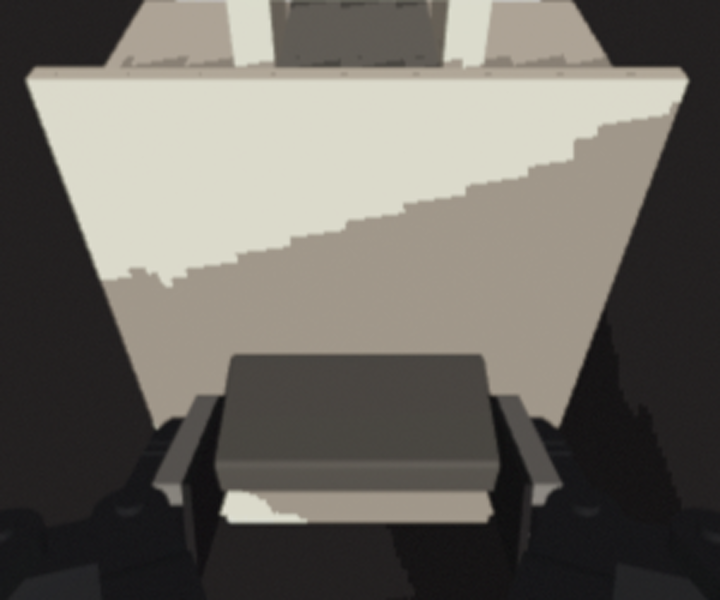

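The lid's far top corners are at (25,79) and (689,79), its bar base at (232,355)-(484,355), its bar top front at (216,464)-(498,462), and its low edge at row 522. I'll solve the lid's pose from these.

Run:
```python
from lidfit import *
w=dict(np.load("w7.npz"));t=np.load("tub.npy")
px=np.array([[25,79],[689,79],[33,68],[680,68],[232,355],[484,355],[216,464],[498,462]])/2.4+[110,70]
X=np.array([[75,54,10],[75,-54,10],[75,54,6],[75,-54,6],[6,30,10],[6,-30,10],[6,30,40],[6,-30,40]],float)
q=lidfit(None,w,t,px,X)
c=T(t,q[:3]+Ro.from_euler("ZY",[q[4],-q[3]]).apply([[-75,0,10]]));print("low edge row pred",(proj(w,c)-[110,70])*2.4)
print("catch top px crop",(proj(w,T(t,[[77,15,70],[77,-15,70],[75,55,50],[75,-55,50]]))-[110,70])*2.4)
```

```text
lid in tub x,y,z [16.8 -0.1 63.3] raised 1.5 yaw 0.1 res 2.6
low end bottom [-58.3  -0.3  67.3]
high end bottom [91.6  0.1 71.3]
frame high [78.8  0.1 64.9]
low edge row pred [[357.13120873 512.71362257]]
catch top px crop [[275.52317232 140.69491293]
 [438.8556594  140.8709766 ]
 [ 91.80696608  97.87099904]
 [622.2700088   98.45836161]]
```

The lid is raised only 1.5° so far, with its low end at x = -58 above the lip's overhang. Its frame is nudging the catch slightly. I need about 10 mm more down and 1.5 mm back before sliding it downhill.

{"fn": "drive_tool", "kwargs": {
  "moves": [
    {"dx": -1,"dy": 0,"dz": 2,"twist": 0,"fingers": 50},
    {"dx": -0.5,"dy": 0,"dz": 2,"twist": 0,"fingers": 50},
    {"dx": 0,"dy": 0,"dz": 2,"twist": 0,"fingers": 50},
    {"dx": 0,"dy": 0,"dz": 2,"twist": 0,"fingers": 50},
    {"dx": 0,"dy": 0,"dz": 2,"twist": 0,"fingers": 50}
  ]
}}

```text
t: 9.2
tool_pos: [0.503, 0.1515, 0.1123]
tool_rot: [0.997, -0.082, -0.001, 0.0]
force: [-9.8, 1.9, 15.5]
opening: 0.0584
finger_force: 70.6
```

Run:
```python
from lidfit import *
st()
m=manip.camera_model("wrist");im=manip.read_camera("wrist");np.savez("w8.npz",im=im,**{k:np.array(m[k]) for k in("camera_matrix","R","t")})
sd=manip.read_camera("side")[170:270,230:330]
o=np.zeros((500,800,3),np.uint8);o[:,:600]=cv2.resize(im[70:320,110:410,::-1],None,fx=2,fy=2,interpolation=cv2.INTER_CUBIC);o[:200,600:]=cv2.resize(sd[:,:,::-1],(200,200),interpolation=cv2.INTER_CUBIC);cv2.imwrite("pics/w8.png",o)
```

```text
t 9.2 tcp [0.503  0.1515 0.1123] yaw -9.44 tcp in tub [ 3.6 -1.  73.6] F [-9.8  1.9 15.5] T [ 0.23  1.06 -0.05]
```

View pics/w8.png

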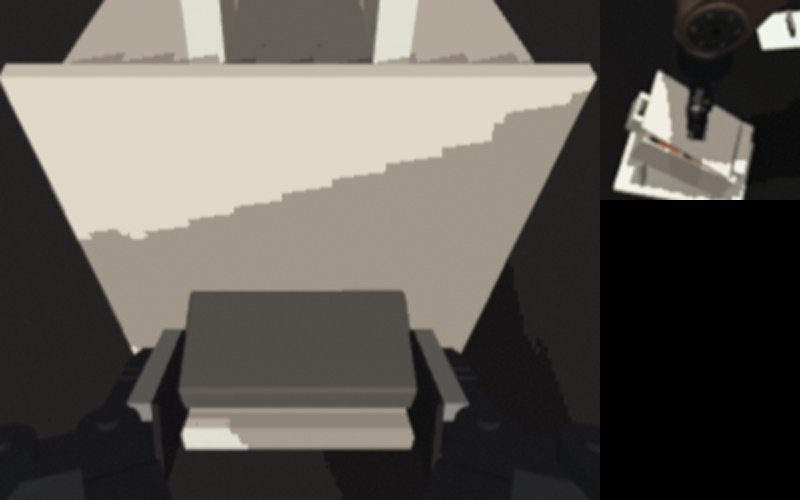

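This view uses up my picture allowance. The far top corners are at (0,77) and (597,77), the bar base at (191,292)-(405,292), the bar top front at row 391, and the low edge at row 449. From here I'll rely on numbers.

Run:
```python
from lidfit import *
w=dict(np.load("w8.npz"));t=np.load("tub.npy")
px=np.array([[0,77],[597,77],[7,65],[590,65],[191,292],[405,292],[180,391],[416,391]])/2+[110,70]
X=np.array([[75,54,10],[75,-54,10],[75,54,6],[75,-54,6],[6,30,10],[6,-30,10],[6,30,40],[6,-30,40]],float)
q=lidfit(None,w,t,px,X)
c=T(t,q[:3]+Ro.from_euler("ZY",[q[4],-q[3]]).apply([[-75,0,10],[-75,0,6]]));print("low edge row pred",(proj(w,c)-[110,70])*2)
s=manip.observe();print(s["tool_pos"])
Rt=Ro.from_euler("ZY",[t[3],-np.radians(25)]).as_matrix()
tc=1000*Rt.T@(s["tool_pos"]-t[:3]);print("tcp in lid",Ro.from_euler("ZY",[q[4],-q[3]]).inv().apply(tc-q[:3]))
```

```text
lid in tub x,y,z [15.4 -0.2 55.6] raised 7.9 yaw 0.1 res 2.6
low end bottom [-59.7  -0.3  51.2]
high end bottom [88.9 -0.1 71.9]
frame high [76.8 -0.1 64.1]
low edge row pred [[297.62692721 404.3424793 ]
 [297.6201324  394.55114747]]
[0.502992   0.15151864 0.11239039]
tcp in lid [-9.16376778 -0.82080306 19.53473641]
```

The lid is now raised 7.9°, with its low end on the rim at x = -60 and its high end on the catch top, so it is ready to slide into the slot. I'll move it downhill.

{"fn": "drive_tool", "kwargs": {
  "moves": [
    {"dx": -1.5,"dy": 0,"dz": 0.6,"twist": 0,"fingers": 50},
    {"dx": -1.5,"dy": 0,"dz": 0.7,"twist": 0,"fingers": 50},
    {"dx": -1.5,"dy": 0,"dz": 0.7,"twist": 0,"fingers": 50},
    {"dx": -1.5,"dy": 0,"dz": 0.8,"twist": 0,"fingers": 50},
    {"dx": 0,"dy": 0,"dz": 0,"twist": 0,"fingers": 50}
  ]
}}

```text
t: 9.72
tool_pos: [0.4984, 0.1525, 0.11]
tool_rot: [0.997, -0.082, 0.001, -0.0]
force: [-1.4, 1.1, 6.5]
opening: 0.0583
finger_force: 69.6
```

{"fn": "drive_tool", "kwargs": {
  "moves": [
    {"dx": -1.5,"dy": 0,"dz": 0.8,"twist": 0,"fingers": 50},
    {"dx": -1.5,"dy": 0,"dz": 0.9,"twist": 0,"fingers": 50},
    {"dx": -1,"dy": 0,"dz": 0.7,"twist": 0,"fingers": 50},
    {"dx": 0,"dy": 0,"dz": 0,"twist": 0,"fingers": 50},
    {"dx": 0,"dy": 0,"dz": 0,"twist": 0,"fingers": 50}
  ]
}}

```text
t: 10.13
tool_pos: [0.4948, 0.1532, 0.1078]
tool_rot: [0.997, -0.082, 0.001, -0.0]
force: [-1.0, -0.3, 8.7]
opening: 0.0581
finger_force: 69.9
```

Run:
```python
from lidfit import *
s,t,Rt=st();print("F in tub",Rt.T@s["force"])
m=manip.camera_model("wrist");im=manip.read_camera("wrist");np.savez("w9.npz",im=im,**{k:np.array(m[k]) for k in("camera_matrix","R","t")})
g=im.astype(int).sum(2)
# vertical profile at columns off bar, and horizontal profile near the far edge
col=g[:,300];e=np.abs(np.diff(col));print("col300",[(i,int(col[i]),int(col[i+1])) for i in range(90,310) if e[i]>40])
col=g[:,180];e=np.abs(np.diff(col));print("col180",[(i,int(col[i]),int(col[i+1])) for i in range(80,250) if e[i]>40])
for r in(110,130,200,225,255):
    row=g[r];e=np.abs(np.diff(row));print("row",r,[(i,int(row[i]),int(row[i+1])) for i in range(90,430) if e[i]>60])
```

```text
t 10.13 tcp [0.4948 0.1532 0.1078] yaw -9.45 tcp in tub [-5.8 -0.7 73. ] F [-1.  -0.3  8.7] T [-0.03 -0.23 -0.02]
F in tub [ 2.81624456 -0.43815678  8.30211979]
col300 [(90, 422, 371), (100, 430, 488), (101, 488, 534), (153, 634, 559), (154, 559, 464), (214, 440, 351), (215, 351, 236), (273, 290, 357), (288, 454, 342), (289, 342, 136), (290, 136, 67)]
col180 [(85, 533, 612), (94, 628, 549), (95, 549, 475), (100, 470, 515), (107, 580, 621), (187, 622, 560), (189, 575, 616), (190, 616, 556), (191, 556, 467), (243, 431, 357), (244, 357, 220), (245, 220, 96)]
row 110 [(109, 112, 216), (110, 216, 447), (111, 447, 622), (404, 629, 556), (405, 556, 302), (406, 302, 126)]
row 130 [(119, 145, 334), (120, 334, 558), (121, 558, 634), (355, 625, 551), (356, 551, 476), (395, 423, 297), (396, 297, 140)]
row 200 [(153, 146, 264), (154, 264, 386), (361, 439, 376), (362, 376, 185), (363, 185, 80)]
row 225 [(165, 143, 263), (166, 263, 386), (203, 415, 253), (312, 230, 301), (313, 301, 434), (349, 439, 375), (350, 375, 185), (351, 185, 73)]
row 255 [(180, 117, 196), (191, 233, 159), (192, 159, 77), (199, 70, 135), (200, 135, 216), (316, 208, 122), (317, 122, 61), (324, 84, 157), (325, 157, 242), (336, 174, 102)]
```

Run:
```python
from lidfit import *
t=np.load("tub.npy")
X=np.array([[75,54,10],[75,-54,10],[6,30,10],[6,-30,10],[-6,30,40],[-6,-30,40]],float)
for n,px in(("w8",[[110,108.5],[408.5,108.5],[205.5,216],[312.5,216],[200,274],[318,274]]),("w9",[[105.7,101],[409.3,101],[205,215],[311.5,215],[200,273.5],[318,273.5]])):
    w=dict(np.load(n+".npz"));print(n);lidfit(None,w,t,np.array(px),X)
```

```text
w8
lid in tub x,y,z [15.6 -0.2 55.6] raised 7.8 yaw 0.1 res 1.6
low end bottom [-59.6  -0.3  51.3]
high end bottom [89.  -0.1 71.8]
frame high [77.  -0.1 64.1]
w9
lid in tub x,y,z [ 8.3  0.5 56.3] raised 6.9 yaw 0.2 res 2.1
low end bottom [-66.8   0.2  53.3]
high end bottom [82.1  0.8 71.2]
frame high [69.9  0.7 63.7]
```

{"fn": "drive_tool", "kwargs": {
  "moves": [
    {"dx": -1.5,"dy": 0,"dz": 0.9,"twist": 0,"fingers": 50},
    {"dx": -1.5,"dy": 0,"dz": 0.9,"twist": 0,"fingers": 50},
    {"dx": -1.5,"dy": 0,"dz": 0.9,"twist": 0,"fingers": 50},
    {"dx": 0,"dy": 0,"dz": 0,"twist": 0,"fingers": 50},
    {"dx": 0,"dy": 0,"dz": 0,"twist": 0,"fingers": 50}
  ]
}}

```text
t: 10.6
tool_pos: [0.4947, 0.1534, 0.1075]
tool_rot: [0.997, -0.082, 0.007, -0.001]
force: [11.0, -9.3, 26.2]
opening: 0.0582
finger_force: 71.7
```

{"fn": "drive_tool", "kwargs": {
  "moves": [
    {"dx": -1,"dy": 0,"dz": 0.5,"twist": 0,"fingers": 50},
    {"dx": -1,"dy": 0,"dz": 0.5,"twist": 0,"fingers": 50},
    {"dx": 0,"dy": 0,"dz": 0,"twist": 0,"fingers": 50},
    {"dx": 0,"dy": 0,"dz": 0,"twist": 0,"fingers": 50},
    {"dx": 0,"dy": 0,"dz": 0,"twist": 0,"fingers": 50}
  ]
}}

```text
t: 11.02
tool_pos: [0.4947, 0.1535, 0.1074]
tool_rot: [0.997, -0.082, 0.009, -0.001]
force: [17.1, -12.9, 30.9]
opening: 0.0582
finger_force: 72.3
```

```bash
cat > auto.py <<'E'
from lidfit import *
def edge(v,lo,hi,sign=0):
    d=np.diff(cv2.GaussianBlur(v[None].astype(np.float32),(5,1),0)[0]);k=(np.abs(d) if not sign else sign*d)[lo:hi];return lo+int(k.argmax())+.5
def auto(n,bar=215):
    s,t,Rt=st();print("F in tub",(Rt.T@s["force"]).round(1))
    m=manip.camera_model("wrist");im=manip.read_camera("wrist");np.savez(n,im=im,**{k:np.array(m[k]) for k in("camera_matrix","R","t")})
    g=im.astype(int).sum(2)
    rows=np.arange(125,205,8)
    L=np.polyfit(rows,[edge(g[r],85,190,1) for r in rows],1);Rr=np.polyfit(rows,[edge(g[r],330,440,-1) for r in rows],1)
    f=np.median([edge(g[:,c],88,125,1) for c in range(300,350,5)]);b=np.median([edge(g[:,c],bar-15,bar+15,-1) for c in range(225,300,5)])
    k=edge(g[:,300],255,300,1)
    px=np.array([[np.polyval(L,f),f],[np.polyval(Rr,f),f],[205,b],[311.5,b],[200,k],[318,k]]);print(px.round(1).tolist())
    X=np.array([[75,54,10],[75,-54,10],[6,30,10],[6,-30,10],[-6,30,40],[-6,-30,40]],float)
    return lidfit(None,m,t,px,X)
E
python3 -c "
from auto import *
auto('w10.npz')"
```

```text
t 11.02 tcp [0.4947 0.1535 0.1074] yaw -9.39 tcp in tub [-6.1 -0.4 72.8] F [ 17.1 -12.9  30.9] T [-2.82 -2.93  0.17]
F in tub [30.3 -9.9 20. ]
[[110.2, 105.5], [406.3, 105.5], [205.0, 215.5], [311.5, 215.5], [200.0, 273.5], [318.0, 273.5]]
lid in tub x,y,z [ 6.1  0.7 54.9] raised 7.8 yaw 0.2 res 1.6
low end bottom [-69.    0.4  50.7]
high end bottom [79.6  1.  71. ]
frame high [67.5  0.9 63.3]
```

Run:
```python
from lidfit import *
t=np.load("tub.npy")
for n,q in(("w8",(15.6,-.2,55.6,7.8)),("w9",(8.3,.5,56.3,6.9)),("w10",(6.1,.7,54.9,7.8))):
    w=dict(np.load(n+".npz"));R=Ro.from_euler("Y",-np.radians(q[3]))
    P=np.array([[-64,0,63],[-64,0,59],[-76,0,63],[-80,0,63],[-75,0,50],[-80,0,50],[-80,0,40]],float)
    print(n,"lip rows -64/63,-64/59,-76,-80, rim-75,-80/50,-80/40",proj(w,T(t,P))[:,1].round(1),"lid low top/bot",proj(w,T(t,np.array(q[:3])+R.apply([[-75,0,10],[-75,0,6]])))[:,1].round(1))
    for c in(230,260,300): print(c,w["im"].astype(int).sum(2)[266:300,c].tolist())
```

```text
w8 lip rows -64/63,-64/59,-76,-80, rim-75,-80/50,-80/40 [284.  279.2 291.4 293.8 275.9 279.  268.4] lid low top/bot [272.3 267.4]
230 [267, 254, 251, 250, 249, 247, 251, 297, 407, 449, 422, 396, 393, 394, 395, 393, 394, 408, 443, 464, 464, 464, 467, 483, 505, 583, 635, 606, 452, 193, 103, 105, 103, 107]
260 [270, 253, 251, 250, 247, 247, 252, 300, 408, 449, 420, 397, 395, 394, 393, 395, 394, 408, 443, 462, 464, 466, 464, 465, 465, 464, 461, 419, 293, 137, 104, 104, 104, 103]
300 [272, 255, 251, 251, 247, 247, 251, 298, 407, 448, 421, 394, 395, 395, 393, 394, 395, 408, 443, 464, 464, 464, 464, 466, 466, 465, 461, 414, 281, 111, 66, 63, 66, 71]
w9 lip rows -64/63,-64/59,-76,-80, rim-75,-80/50,-80/40 [278.7 273.8 286.6 289.1 270.9 274.1 263.4] lid low top/bot [274.  269.1]
230 [267, 250, 250, 250, 248, 247, 247, 277, 351, 388, 393, 396, 418, 449, 464, 464, 464, 464, 464, 464, 464, 464, 455, 346, 157, 104, 104, 104, 106, 101, 103, 101, 106, 102]
260 [265, 250, 250, 250, 247, 248, 249, 278, 352, 388, 393, 396, 417, 448, 464, 464, 464, 463, 464, 464, 464, 464, 455, 346, 156, 103, 103, 101, 102, 104, 103, 103, 105, 105]
300 [266, 251, 248, 250, 248, 247, 250, 290, 357, 387, 393, 396, 417, 449, 463, 464, 464, 464, 465, 464, 464, 464, 454, 342, 136, 67, 66, 61, 66, 65, 66, 70, 67, 61]
w10 lip rows -64/63,-64/59,-76,-80, rim-75,-80/50,-80/40 [280.  275.1 288.1 290.7 272.4 275.7 264.9] lid low top/bot [273.9 269. ]
230 [260, 253, 250, 247, 249, 250, 250, 285, 354, 389, 392, 391, 393, 417, 449, 466, 466, 466, 466, 466, 466, 466, 464, 458, 387, 241, 122, 108, 103, 104, 102, 106, 104, 105]
260 [262, 253, 250, 252, 249, 246, 250, 286, 355, 387, 392, 392, 393, 407, 443, 463, 466, 466, 466, 466, 466, 466, 466, 459, 385, 239, 126, 104, 106, 104, 102, 105, 104, 105]
300 [261, 254, 251, 249, 248, 249, 253, 285, 354, 389, 392, 393, 392, 404, 443, 463, 466, 464, 466, 466, 466, 466, 466, 460, 417, 283, 113, 65, 61, 69, 65, 66, 68, 59]
```

The lip appears within 0.5 px of its predicted rows (279.5 and 290.5), so the tub pose is good at that end. The lid's top there, z ≈ 54, is under the overhang at 59. The 30 N therefore means the low end has reached the slot's back wall. I'll ease the load off and then let go.

{"fn": "drive_tool", "kwargs": {
  "moves": [
    {"dx": 3,"dy": 0,"dz": -1.5,"twist": 0,"fingers": 50},
    {"dx": 2.5,"dy": 0,"dz": -1.2,"twist": 0,"fingers": 50},
    {"dx": 0,"dy": 0,"dz": 0,"twist": 0,"fingers": 50},
    {"dx": 0,"dy": 0,"dz": 0,"twist": 0,"fingers": 50},
    {"dx": 0,"dy": 0,"dz": 0,"twist": 0,"fingers": 50}
  ]
}}

```text
t: 11.48
tool_pos: [0.4948, 0.1533, 0.1077]
tool_rot: [0.997, -0.082, 0.003, -0.0]
force: [0.4, -1.2, 16.4]
opening: 0.0588
finger_force: 70.7
```

```bash
python3 -c "
from auto import *
auto('w11.npz')"
```

```text
t 11.48 tcp [0.4948 0.1533 0.1077] yaw -9.42 tcp in tub [-5.9 -0.6 72.9] F [ 0.4 -1.2 16.4] T [-0.39 -0.45  0.02]
F in tub [ 7.4 -1.2 14.6]
[[109.3, 106.5], [407.2, 106.5], [205.0, 215.5], [311.5, 215.5], [200.0, 273.5], [318.0, 273.5]]
lid in tub x,y,z [ 6.4  0.5 54.9] raised 7.7 yaw 0.2 res 1.6
low end bottom [-68.8   0.3  50.8]
high end bottom [79.9  0.7 70.9]
frame high [67.8  0.7 63.2]
```

{"fn": "drive_tool", "kwargs": {
  "moves": [
    {"dx": 0.5,"dy": 0,"dz": -2,"twist": 0,"fingers": 50},
    {"dx": 0,"dy": 0,"dz": -1.5,"twist": 0,"fingers": 50},
    {"dx": 0,"dy": 0,"dz": 0,"twist": 0,"fingers": 66},
    {"dx": 0,"dy": 0,"dz": 0,"twist": 0,"fingers": 75},
    {"dx": 0,"dy": 0,"dz": 0,"twist": 0,"fingers": 80}
  ]
}}

```text
t: 11.95
tool_pos: [0.4933, 0.1531, 0.1093]
tool_rot: [0.997, -0.082, -0.0, 0.0]
force: [0.5, 0.0, 0.7]
opening: 0.0801
finger_force: 0.0
```

```bash
python3 -c "
from auto import *
auto('w12.npz')"
```

```text
t 11.95 tcp [0.4933 0.1531 0.1093] yaw -9.45 tcp in tub [-6.5 -1.1 75. ] F [0.5 0.  0.7] T [0.03 0.03 0.02]
F in tub [0.7 0.1 0.4]
[[120.3, 105.5], [397.4, 105.5], [205.0, 212.5], [311.5, 212.5], [200.0, 268.5], [318.0, 268.5]]
lid in tub x,y,z [ 2.  -0.1 52.4] raised 5.3 yaw 0.1 res 3.3
low end bottom [-73.2  -0.2  51.5]
high end bottom [76.1  0.  65.3]
frame high [63.7  0.  58.1]
```

The lid has dropped into place. It is raised about 5.3° with its low end at x ≈ -73 inside the slot and its high end on the catch ramp. Next I'll rise, close the fingers, and work out the press point.

{"fn": "drive_tool", "kwargs": {
  "moves": [
    {"dx": 0,"dy": 0,"dz": -12,"twist": 0,"fingers": 84},
    {"dx": 0,"dy": 0,"dz": -15,"twist": 0,"fingers": 84},
    {"dx": 0,"dy": 0,"dz": -20,"twist": 0,"fingers": 84},
    {"dx": 0,"dy": 0,"dz": -20,"twist": 0,"fingers": 84},
    {"dx": 0,"dy": 0,"dz": 0,"twist": 0,"fingers": 84}
  ]
}}

```text
t: 12.42
tool_pos: [0.4947, 0.1533, 0.1795]
tool_rot: [0.997, -0.082, 0.002, -0.001]
force: [0.5, 0.8, 1.1]
opening: 0.0841
finger_force: 0.0
```

Run:
```python
from st import *
s,t,Rt=st();R=Ro.from_quat(s["tool_rot"]).as_matrix()
for n,P in(("start",[43,0,66]),("end",[43,0,54])):
    w=T(t,P)[0];print(n,w,"tool delta of contact mm",(1000*R.T@(w-s["tool_pos"])).round(1))
# measure lid again: bar top etc
m=manip.camera_model("wrist");im=manip.read_camera("wrist");np.savez("w13.npz",im=im,**{k:np.array(m[k]) for k in("camera_matrix","R","t")})
g=im.astype(int).sum(2)
for r in(130,160,190):
    d=np.diff(g[r]);print(r,[(i,int(d[i])) for i in range(90,430) if abs(d[i])>60])
for c in(258,300):
    d=np.diff(g[:,c]);print(c,[(i,int(d[i])) for i in range(60,330) if abs(d[i])>45])
q=np.array([1.,0,52]);Rl=Ro.from_euler("Y",-np.radians(5.5))
print(proj(m,T(t,q+Rl.apply([[75,54,10],[75,-54,10],[6,30,10],[6,-30,10],[6,30,40],[-6,30,40],[-75,40,10]]))).round(1).tolist())
```

```text
t 12.42 tcp [0.4947 0.1533 0.1795] yaw -9.44 tcp in tub [ 24.3  -0.6 138.1] F [0.5 0.8 1.1] T [ 0.  0. -0.]
start [0.54150761 0.14609613 0.12208376] tool delta of contact mm [47.2 -0.5 57.6]
end [0.54650948 0.1452591  0.11120807] tool delta of contact mm [52.2 -0.4 68.5]
130 [(179, 194), (180, 229), (181, 73), (289, -93), (338, -203), (339, -99)]
160 [(187, 141), (188, 147), (330, -210), (331, -123)]
190 [(194, 83), (195, 162), (196, 84), (221, -139), (296, 105), (297, 87), (322, -175), (323, -150)]
258 [(60, -62), (61, -75), (63, -50), (66, -48), (93, 62), (99, -78), (101, 132), (102, 54), (104, 49), (141, -78), (142, -80), (179, -62), (180, -104), (181, -53), (217, 107), (218, 52), (242, -92), (243, -166), (244, -83)]
300 [(63, -76), (64, -49), (89, 89), (90, 49), (97, -74), (98, -91), (104, 56), (126, -74), (127, -94), (242, -98), (243, -184), (244, -91)]
[[174.3, 105.6], [344.9, 105.8], [222.6, 180.3], [296.0, 180.5], [219.1, 209.6], [220.7, 219.0], [220.4, 234.0]]
```

The picture agrees with the predicted lid pose within about 2 px. I'll move 38 mm uphill, close the fingers, and come down near the press point.

{"fn": "drive_tool", "kwargs": {
  "moves": [
    {"dx": 13,"dy": 0,"dz": 0,"twist": 0,"fingers": 40},
    {"dx": 13,"dy": 0,"dz": 0,"twist": 0,"fingers": 0},
    {"dx": 12,"dy": 0,"dz": 0,"twist": 0,"fingers": 0},
    {"dx": 0,"dy": 0,"dz": 0,"twist": 0,"fingers": 0},
    {"dx": 0,"dy": 0,"dz": 0,"twist": 0,"fingers": 0}
  ]
}}

```text
t: 12.88
tool_pos: [0.5306, 0.1467, 0.1754]
tool_rot: [0.997, -0.083, -0.001, 0.0]
force: [-0.4, 0.3, -0.6]
opening: 0.024
finger_force: 0.0
```

{"fn": "drive_tool", "kwargs": {
  "moves": [
    {"dx": 0,"dy": 0,"dz": 15,"twist": 0,"fingers": 0},
    {"dx": 0,"dy": 0,"dz": 15,"twist": 0,"fingers": 0},
    {"dx": 0,"dy": 0,"dz": 10,"twist": 0,"fingers": 0},
    {"dx": 0,"dy": 0,"dz": 8,"twist": 0,"fingers": 0},
    {"dx": 0,"dy": 0,"dz": 0,"twist": 0,"fingers": 0}
  ]
}}

```text
t: 13.3
tool_pos: [0.53, 0.1468, 0.127]
tool_rot: [0.997, -0.082, -0.001, 0.0]
force: [0.9, -1.1, 0.5]
opening: -0.0001
finger_force: 0.0
```

{"fn": "drive_tool", "kwargs": {
  "moves": [
    {"dx": 0,"dy": 0,"dz": 2,"twist": 0,"fingers": 0},
    {"dx": 0,"dy": 0,"dz": 2,"twist": 0,"fingers": 0},
    {"dx": 0,"dy": 0,"dz": 2,"twist": 0,"fingers": 0},
    {"dx": 0,"dy": 0,"dz": 2,"twist": 0,"fingers": 0},
    {"dx": 0,"dy": 0,"dz": 1,"twist": 0,"fingers": 0}
  ]
}}

```text
t: 13.72
tool_pos: [0.5311, 0.1468, 0.1196]
tool_rot: [0.997, -0.082, 0.0, 0.0]
force: [0.3, 0.4, 0.2]
opening: 0.0
finger_force: 0.0
```

{"fn": "drive_tool", "kwargs": {
  "moves": [
    {"dx": 0.5,"dy": 0,"dz": 1.5,"twist": 0,"fingers": 0},
    {"dx": 0.5,"dy": 0,"dz": 1.5,"twist": 0,"fingers": 0},
    {"dx": 0.5,"dy": 0,"dz": 1,"twist": 0,"fingers": 0},
    {"dx": 0,"dy": 0,"dz": 0,"twist": 0,"fingers": 0},
    {"dx": 0,"dy": 0,"dz": 0,"twist": 0,"fingers": 0}
  ]
}}

```text
t: 14.13
tool_pos: [0.5329, 0.1467, 0.1162]
tool_rot: [0.997, -0.082, 0.001, -0.0]
force: [0.3, 0.6, 4.6]
opening: 0.0002
finger_force: 2.7
```

{"fn": "drive_tool", "kwargs": {
  "moves": [
    {"dx": 0.5,"dy": 0,"dz": 1,"twist": 0,"fingers": 0},
    {"dx": 0.5,"dy": 0,"dz": 1,"twist": 0,"fingers": 0},
    {"dx": 0.5,"dy": 0,"dz": 1,"twist": 0,"fingers": 0},
    {"dx": 0,"dy": 0,"dz": 0,"twist": 0,"fingers": 0},
    {"dx": 0,"dy": 0,"dz": 0,"twist": 0,"fingers": 0}
  ]
}}

```text
t: 14.55
tool_pos: [0.534, 0.1463, 0.1124]
tool_rot: [0.997, -0.082, -0.0, 0.0]
force: [0.2, -1.0, -0.5]
opening: 0.0
finger_force: 0.0
```

The force rose to 4.6 N and then fell to zero, so it has probably snapped. I'll press gently to confirm.

{"fn": "drive_tool", "kwargs": {
  "moves": [
    {"dx": 0.3,"dy": 0,"dz": 0.7,"twist": 0,"fingers": 0},
    {"dx": 0.3,"dy": 0,"dz": 0.7,"twist": 0,"fingers": 0},
    {"dx": 0.3,"dy": 0,"dz": 0.6,"twist": 0,"fingers": 0},
    {"dx": 0,"dy": 0,"dz": 0,"twist": 0,"fingers": 0},
    {"dx": 0,"dy": 0,"dz": 0,"twist": 0,"fingers": 0}
  ]
}}

```text
t: 14.97
tool_pos: [0.5349, 0.1462, 0.1104]
tool_rot: [0.997, -0.082, -0.0, 0.0]
force: [0.7, 0.5, 1.0]
opening: -0.0002
finger_force: 0.0
```

Run:
```python
from st import *
s,t,Rt=st()
tip=s["tool_pos"]+.011*Ro.from_quat(s["tool_rot"]).as_matrix()[:,0]
print("tip corner in tub",1000*Rt.T@(tip-t[:3]))
```

```text
t 14.97 tcp [0.5349 0.1462 0.1104] yaw -9.45 tcp in tub [32.2 -1.  58.2] F [0.7 0.5 1. ] T [-0.02 -0.01  0.01]
tip corner in tub [42.13127218 -0.99727926 53.53416884]
```

{"fn": "drive_tool", "kwargs": {
  "moves": [
    {"dx": 0.2,"dy": 0,"dz": 0.6,"twist": 0,"fingers": 0},
    {"dx": 0.2,"dy": 0,"dz": 0.6,"twist": 0,"fingers": 0},
    {"dx": 0.2,"dy": 0,"dz": 0.6,"twist": 0,"fingers": 0},
    {"dx": 0,"dy": 0,"dz": 0,"twist": 0,"fingers": 0},
    {"dx": 0,"dy": 0,"dz": 0,"twist": 0,"fingers": 0}
  ]
}}

```text
t: 15.38
tool_pos: [0.5353, 0.1462, 0.1094]
tool_rot: [0.997, -0.082, 0.0, -0.0]
force: [-3.8, -0.0, 8.7]
opening: -0.0003
finger_force: 5.0
```

{"fn": "drive_tool", "kwargs": {
  "moves": [
    {"dx": 0.2,"dy": 0,"dz": 0.6,"twist": 0,"fingers": 0},
    {"dx": 0.2,"dy": 0,"dz": 0.6,"twist": 0,"fingers": 0},
    {"dx": 0.2,"dy": 0,"dz": 0.6,"twist": 0,"fingers": 0},
    {"dx": 0,"dy": 0,"dz": 0,"twist": 0,"fingers": 0},
    {"dx": 0,"dy": 0,"dz": 0,"twist": 0,"fingers": 0}
  ]
}}

```text
t: 15.8
tool_pos: [0.5355, 0.1462, 0.109]
tool_rot: [0.997, -0.082, 0.0, -0.0]
force: [-11.7, -0.8, 27.4]
opening: 0.0001
finger_force: 15.1
```

It is stiff now, with 27 N giving only 0.4 mm, so the lid has bottomed on the rim. I'll back off and check the lid's pose from above.

{"fn": "drive_tool", "kwargs": {
  "moves": [
    {"dx": 0,"dy": 0,"dz": -5,"twist": 0,"fingers": 0},
    {"dx": 0,"dy": 0,"dz": -15,"twist": 0,"fingers": 0},
    {"dx": -12,"dy": 0,"dz": -25,"twist": 0,"fingers": 0},
    {"dx": -15,"dy": 0,"dz": -25,"twist": 0,"fingers": 60},
    {"dx": -15,"dy": 0,"dz": -5,"twist": 0,"fingers": 85}
  ]
}}

```text
t: 16.22
tool_pos: [0.4954, 0.1531, 0.185]
tool_rot: [0.997, -0.082, 0.002, -0.001]
force: [-0.1, 0.4, 0.4]
opening: 0.0231
finger_force: 0.0
```

{"fn": "drive_tool", "kwargs": {
  "moves": [
    {"dx": 0,"dy": 0,"dz": 0,"twist": 0,"fingers": 85},
    {"dx": 0,"dy": 0,"dz": 0,"twist": 0,"fingers": 85},
    {"dx": 0,"dy": 0,"dz": 0,"twist": 0,"fingers": 85},
    {"dx": 0,"dy": 0,"dz": 0,"twist": 0,"fingers": 85},
    {"dx": 0,"dy": 0,"dz": 0,"twist": 0,"fingers": 85}
  ]
}}

```text
t: 16.63
tool_pos: [0.495, 0.1527, 0.1811]
tool_rot: [0.997, -0.083, -0.001, 0.0]
force: [0.4, 0.0, -0.9]
opening: 0.0831
finger_force: 0.0
```

Run:
```python
from st import *
s,t,Rt=st()
m=manip.camera_model("wrist");im=manip.read_camera("wrist");np.savez("w14.npz",im=im,**{k:np.array(m[k]) for k in("camera_matrix","R","t")})
g=im.astype(int).sum(2)
for r in(130,160,190):
    d=np.diff(g[r]);print(r,[(i,int(d[i])) for i in range(90,430) if abs(d[i])>60])
for c in(200,256,300):
    d=np.diff(g[:,c]);print(c,[(i,int(d[i])) for i in range(50,330) if abs(d[i])>45])
for a,z,x in((0,44,0),(5.5,52,1)):
    q=np.array([x,0,z]);Rl=Ro.from_euler("Y",-np.radians(a))
    print(a,proj(m,T(t,q+Rl.apply([[75,54,10],[75,-54,10],[6,30,10],[6,-30,10],[6,30,40],[-6,30,40],[-75,40,10]]))).round(1).tolist())
print("catch nose top, top edge",proj(m,T(t,[[69.5,15,58.5],[69.5,-15,58.5],[77,15,70],[77,-15,70]])).round(1).tolist())
for l in("catch","lid"):
    for d in manip.cut_out(l,"wrist")[:2]:
        ys,xs=np.nonzero(d["region"]);print(l,d["score"],xs.min(),xs.max(),ys.min(),ys.max())
```

```text
t 16.63 tcp [0.495  0.1527 0.1811] yaw -9.47 tcp in tub [ 25.4  -1.2 139.4] F [ 0.4  0.  -0.9] T [-0.    0.05 -0.01]
130 [(183, 98), (184, 234), (185, 186), (273, -64), (274, -92), (331, -221), (332, -113)]
160 [(190, 140), (191, 165), (324, -61), (325, -222), (326, -95)]
190 [(196, 117), (197, 171), (220, -158), (295, 98), (296, 107), (318, -93), (319, -205), (320, -71)]
200 [(63, -79), (64, -50), (89, 85), (91, -65), (93, 85), (94, 47), (149, -75), (150, -90), (195, 103), (196, 53), (200, -63), (205, -64), (206, -66), (207, -49)]
256 [(55, 52), (56, 68), (61, -69), (62, -68), (63, -53), (66, -52), (67, -55), (94, 59), (100, -91), (101, -67), (102, 128), (103, 223), (104, 76), (135, -73), (136, -94), (172, -67), (173, -110), (174, -56), (207, 82), (208, 79), (241, -91), (242, -165), (243, -79)]
300 [(63, -79), (64, -51), (89, 83), (91, -64), (93, 85), (94, 48), (121, -76), (122, -80), (241, -99), (242, -180), (243, -89)]
0 [[178.6, 94.9], [338.3, 95.1], [222.9, 173.2], [293.9, 173.2], [219.3, 198.4], [220.7, 209.0], [220.0, 232.7]]
5.5 [[173.8, 105.9], [343.2, 106.0], [221.9, 179.9], [294.9, 179.9], [218.5, 209.0], [220.1, 218.3], [219.9, 233.1]]
catch nose top, top edge [[236.3, 105.7], [280.6, 105.7], [234.7, 103.2], [282.3, 103.2]]
catch 0.58 234 283 67 104
lid 0.83 179 338 92 232
lid 0.66 480 511 198 279
```

The measurements match a flat, closed lid. The far edge is at row 93.5 (predicted 94.9), the bar base at 173 (173.2) and the bar top at 208 (209). The catch is back at rest over the lid, with its edge at row 103.5. I'll hand the job in.

```bash
python3 -c "
from plant import manip
print(manip.finish_job())"
```

```text
the job is handed in; nothing more can be done
None
```

The tub is closed: the lid's low end is under the lip, the catch has sprung back over the high end, and the lid measures flat on the rim. The hardest press was about 30 N, nothing is held, and the job was handed in at about 17 s with no verdict returned.

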